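Switch on three torches for the burn-in check

TASK

Start the burn-in check before packing: with a fingertip, lightly press the tail switch of each of the three standing torches down until it stays on, in order from the shortest torch to the middle one to the longest. Do not push hard, do not lift, pull or tip the torches in their sockets, and leave everything else on the bench where it is.

Things in the scene. Friction and masses are not known exactly. Their poses are not given: they have to be found in the camera images.
- torch_short: The shortest of three aluminium torches, 90 mm long without switch, loose, 0.1-0.18 kg, lens down in a fixed grey socket block (74 x 74 x 36 mm, hole 28 mm deep, 1 mm slack). Head 34 mm dia, barrel 25, tail cap 28. Origin: centre of its underside, 8 mm above the table; z up. Any torch may stand at any of the three places.
- torch_short_tail (a point): Centre of the top face of the tail switch of the shortest torch, a black rubber plunger of 18 mm dia that stands 15 mm out of the tail cap while off; at the start this point is about 113 mm above the table. It moves down with the plunger.
- torch_short_switch (a joint): Travel of that plunger in m: 0 = off (up), 0.013 = fully down at a hard stop. It is on beyond 0.005; 0.008 to 0.010 is a good press. It needs 3.5 N straight down to start moving, 4.7 N at 0.005, 6 N at 0.010 (a little more when pushed fast), and stays where it is left. Meeting the hard stop at much over 30 mm/s is a hard push (over 25 N).
- torch_mid: The middle-sized of three aluminium torches, 115 mm long without switch, loose, 0.1-0.18 kg, lens down in a fixed grey socket block (74 x 74 x 36 mm, hole 28 mm deep, 1 mm slack). Head 34 mm dia, barrel 25, tail cap 28. Origin: centre of its underside, 8 mm above the table; z up. Any torch may stand at any of the three places.
- torch_mid_tail (a point): Centre of the top face of the tail switch of the middle-sized torch, a black rubber plunger of 18 mm dia that stands 15 mm out of the tail cap while off; at the start this point is about 138 mm above the table. It moves down with the plunger.
- torch_mid_switch (a joint): Travel of that plunger in m: 0 = off (up), 0.013 = fully down at a hard stop. It is on beyond 0.005; 0.008 to 0.010 is a good press. It needs 3.5 N straight down to start moving, 4.7 N at 0.005, 6 N at 0.010 (a little more when pushed fast), and stays where it is left. Meeting the hard stop at much over 30 mm/s is a hard push (over 25 N).
- torch_long: The longest of three aluminium torches, 140 mm long without switch, loose, 0.1-0.18 kg, lens down in a fixed grey socket block (74 x 74 x 36 mm, hole 28 mm deep, 1 mm slack). Head 34 mm dia, barrel 25, tail cap 28. Origin: centre of its underside, 8 mm above the table; z up. Any torch may stand at any of the three places.
- torch_long_tail (a point): Centre of the top face of the tail switch of the longest torch, a black rubber plunger of 18 mm dia that stands 15 mm out of the tail cap while off; at the start this point is about 163 mm above the table. It moves down with the plunger.
- torch_long_switch (a joint): Travel of that plunger in m: 0 = off (up), 0.013 = fully down at a hard stop. It is on beyond 0.005; 0.008 to 0.010 is a good press. It needs 3.5 N straight down to start moving, 4.7 N at 0.005, 6 N at 0.010 (a little more when pushed fast), and stays where it is left. Meeting the hard stop at much over 30 mm/s is a hard push (over 25 N).
- cell: Bystander: a bare steel battery cell standing upright, 26 dia x 50 high mm; loose, to be left alone. Origin: centre of its underside.
- tape: Bystander: a cardboard tape core lying flat, 68 outer dia, 24 high mm; loose, to be left alone. Origin: centre of its underside.
- case: Bystander: a black zip case lying flat, about 85 x 150 x 33 mm; loose, to be left alone. Origin: centre of its underside.
- multitool: Bystander: a folded multitool lying flat, about 24 x 100 x 14 mm; loose, to be left alone. Origin: centre of its underside.
- screwdriver: Bystander: a screwdriver lying on the table; loose, to be left alone.
- carton: Bystander: a small plain cardboard carton standing upright, 60 x 60 x 80 mm; loose, to be left alone. Origin: centre of its underside.
- cup: Bystander: an empty white plastic cup standing upright, 72 dia x 60 high mm; loose, to be left alone. Origin: centre of its underside.
Things that resemble listed ones, but are neither listed nor needed, are in the scene too. What is shaped like the torch_mid but purple or yellow is not meant.

How it is judged:
On the way, in this order (a step that is already met when the one before it is completed fails the run):
1. the shortest torch is switched on (value of joint torch_short_switch above 0.005 m), for 0.1 s.
2. the middle torch is switched on (value of joint torch_mid_switch above 0.005 m), for 0.1 s.
3. the longest torch is switched on (value of joint torch_long_switch above 0.005 m), for 0.1 s.
At the end, for the whole second after the job is handed in: All three switches are down more than 5 mm (of 13), and every torch still stands at rest in its socket, within 8 mm of where it was and within 0.12 rad of upright (value of joint each of torch_short_switch, torch_mid_switch, torch_long_switch above 0.005 m and distance of each of torch_short, torch_mid, torch_long from where it was at the start of the episode below 0.008 m and angle between each of torch_short, torch_mid, torch_long's own z axis and vertical below 0.12 rad and linear speed of each of torch_short, torch_mid, torch_long below 0.03 m/s); the robot touches nothing.
It fails at once if a longer torch's switch is pressed before the shorter one's is on ((value of joint torch_mid_switch above 0.003 m and value of joint torch_short_switch below 0.005 m) or (value of joint torch_long_switch above 0.003 m and value of joint torch_mid_switch below 0.005 m) or (value of joint torch_long_switch above 0.003 m and value of joint torch_short_switch below 0.005 m)).
It fails at once if a torch is lifted, pulled out of place or tipped in its socket (12 mm, 0.2 rad) (distance of any of torch_short, torch_mid, torch_long from where it was at the start of the episode above 0.012 m or angle between any of torch_short, torch_mid, torch_long's own z axis and vertical above 0.2 rad).
It fails at once if a torch or its switch is pushed hard (over 25 N) (contact force between any of the fingers, the arm and torch_short above 25 N or contact force between any of the fingers, the arm and torch_mid above 25 N or contact force between any of the fingers, the arm and torch_long above 25 N).
It fails at once if a bystander is moved (30 mm; screwdriver 40 mm) (distance of any of cell, tape, case, multitool, carton, cup from where it was at the start of the episode above 0.03 m or distance of screwdriver from where it was at the start of the episode above 0.04 m).
It fails at once if the cell, carton or cup is knocked over (angle between any of cell, carton, cup's own z axis and vertical above 0.4 rad).
It also fails if it takes over 45 s, if anything falls off the work surface, if the arm or the gripper's body presses on something with over 40 N, if the wrist force passes 120 N, or if a joint passes its speed limit or range.

ROBOT

A 6-joint arm with a two-finger parallel gripper is mounted at the origin on the work surface. World frame = base frame: x ahead of the robot, y to its left, z up, the work surface at z = 0. Lengths are in m, angles in rad, forces in N, time in s.
With the tool pointing down it reaches from about 0.3 to 0.775 m from the base axis. Payload 14.6 kg.
Tool frame: the origin (TCP) lies at the very end of the fingers, on their centre line; the grasp point (between the pads) lies 19 mm behind it; z points along the fingers, y is the line along which they close (so a half turn about z gives the same grasp; the last joint's range is limited). The gripper opens to 94 mm and grips with 3 to 60 N. Pads are 16 mm wide; open, the fingers measure 119 mm over their backs; the gripper's body (75 mm by 177 mm) begins 78 mm behind the grasp point.
Start: joints at [1.258, 0.3, 1.521, -0, 1.321, -0.067], TCP at [0.134, 0.533, 0.205] pointing down, gripper open.
Joint ranges: [-3.03, 3.03], [-0.79, 2.21], [0.23, 2.52], [-1.04, 4.18], [0, 3.07], [-2.55, 2.55]. Speed limits (rad/s): [2.22, 2.22, 2.57, 3.14, 3.14, 3.14].

INTERFACE

Orientations are given as [roll, pitch, yaw] about the fixed x, y, z axes, in that order (R = Rz(yaw) Ry(pitch) Rx(roll)).
In Python, from station import ctrl gives the robot as it stands.
- The arm moves only by the shell command python3 -m pendant 'ROWS' [OPENING] [FORCE]. ROWS is JSON, a list of rows, each a list of 2 entries, a list of its own where there are three numbers: the shift along the world's x, y, z in cm, then the turn about the world's z in rad. A call has 1 to 20 rows; each row shifts and turns the commanded pose from where the row before left it; what a row does not reach is not made up. A row lasts 1/12 s, in which the tool goes at most 41.7 mm and 7.16 degrees, less where a joint would pass 70% of its speed; a pose out of reach is approached as far as the arm can. A call is refused whole if a number of a shift passes 4.17 or a number of a turn 0.125, either way. A call with a gripper value outside its range is refused whole. OPENING is the opening, from 0 (shut) to 1 (fully open), set as the call begins (- or left out, the last holds). The fingers move at their own pace and stop on an object; FORCE is the grip in N (left out, the last holds). Time passes only in rows, so rows that do not move let the fingers close. It gives the time, the measured TCP pose, the force, the opening and the grip force at its end, in the units of the state.
- ctrl.get_obs(): the state, without advancing time (a new reading comes with each control period).
- ctrl.camera(name): name is "side" or "top"; returns a dict with "color" (420x560x3 uint8, red, green, blue), "intrinsics" (3x3 intrinsics, pixels), "camera_from_world" (4x4, takes a point from world to camera coordinates). Camera axes: x right, y down, z forward; pixel columns grow to the right and rows downward; lengths in m; the calibration is good to about 2 mm. A picture is of the moment at which its call begins. There is no depth.
- ctrl.hand_in(): hands the job in; it is judged then, once.
The state is a dict: "time_s": time; "qpos": joint angles; "joint_vel": joint speeds; "tau": joint torques, N m; "ee_pos": TCP position; "eef_rot": TCP orientation; "force": force on the tool from outside, world axes, zero at the start; "moment": the same for the moment, N m; "grip_width": finger opening in m; "grip_force": force on a finger pad.
Only numpy, scipy, OpenCV 4.12 (cv2) and the standard library are available. Lean on these libraries where they do the work, as an engineer would, in place of code of your own. Each camera call takes 0.05 s, during which the arm holds its last target. There are 200 camera calls.

## Working session

There is one attempt and no reset: what is moved stays moved. The work goes in short steps, Python scripts to look and compute and a shell command to move; the robot and the scene stay as the last step left them, time stands still between calls to the robot, and variables do not carry over. Pictures are saved under pics/ and viewed, at most 10 in all, crops included, and the job is handed in when it is done.

```bash
ls; mkdir -p pics
python3 - <<'E'
from station import ctrl
import cv2
for n in("top","side"):
    c=ctrl.camera(n); cv2.imwrite(f"pics/{n}0.png",c["color"][:,:,::-1]); print(c["intrinsics"],c["camera_from_world"])
print(ctrl.get_obs())
E
```

```text
pics
[[397.56630556   0.         286.17033155]
 [  0.         397.56630556 203.76070489]
 [  0.           0.           1.        ]] [[-2.65313944e-02 -9.99635806e-01 -4.93358792e-03  5.00240427e-02]
 [-9.87199872e-01  2.69771239e-02 -1.57189842e-01  5.72703907e-01]
 [ 1.57265689e-01  6.99971665e-04 -9.87556081e-01  1.08325956e+00]
 [ 0.00000000e+00  0.00000000e+00  0.00000000e+00  1.00000000e+00]]
[[447.85758734   0.         289.99783162]
 [  0.         447.85758734 206.92089027]
 [  0.           0.           1.        ]] [[-0.92494641 -0.37991239  0.01186231  0.52837048]
 [-0.22409249  0.51984327 -0.82434552  0.22509114]
 [ 0.30701254 -0.76513368 -0.56596268  0.82612233]
 [ 0.          0.          0.          1.        ]]
{'time_s': 0.1, 'qpos': array([ 1.25840083e+00,  3.00406643e-01,  1.52150254e+00, -2.64618752e-05,
        1.32067370e+00, -6.65910781e-02]), 'joint_vel': array([ 0.00285085, -0.00273398, -0.00109367, -0.00084115,  0.00019936,
       -0.00153493]), 'tau': array([ 3.99405719e-03, -5.32653165e+01, -3.53275430e+01,  7.10874796e-02,
        2.35458522e-02, -4.61265108e-05]), 'ee_pos': array([0.13377146, 0.53325467, 0.2049549 ]), 'eef_rot': array([-3.14060291e+00, -4.03168230e-05,  2.89579478e+00]), 'force': array([-0.12633625, -0.9803733 ,  0.1387715 ]), 'moment': array([ 0.01439528,  0.01158777, -0.04008222]), 'grip_force': 0.0, 'grip_width': 0.09392930923933422}
```

View pics/top0.png

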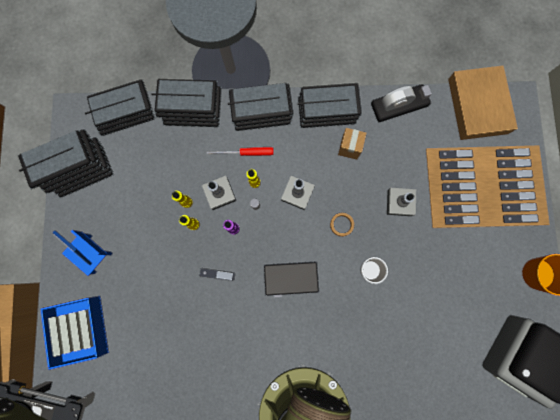

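View pics/side0.png

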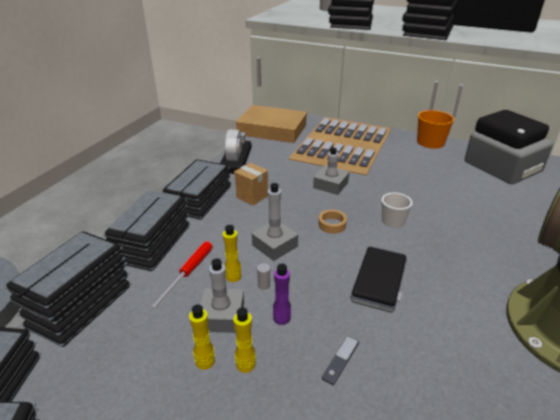

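The top view shows three grey sockets at about (218,192), (297,192) and (403,201). The yellow look-alikes are at (181,198), (188,221) and (253,178), and the purple one is at (231,227). In the side view the grey torches' tails are at (216,264), (274,187) and (333,150). Next I'll measure the plungers in both views and triangulate them.

```bash
cat > h.py <<'E'
import numpy as np, cv2
from station import ctrl
def grab():
    return {n:ctrl.camera(n) for n in("top","side")}
def P(c): return c["intrinsics"]@c["camera_from_world"][:3]
def proj(c,p):
    q=P(c)@np.r_[p,1]; return q[:2]/q[2]
def dark(c,uv,r,th=55):
    u,v=map(int,uv); g=c["color"][v-r:v+r+1,u-r:u+r+1].max(2)
    n,l,s,ce=cv2.connectedComponentsWithStats((g<th).astype(np.uint8))
    return [(s[i,4],ce[i]+[u-r,v-r],s[i,:4]+[u-r,v-r,0,0]) for i in range(1,n) if s[i,4]>8]
def tri(a,ua,b,ub):
    X=cv2.triangulatePoints(P(a),P(b),np.float64(ua),np.float64(ub)).ravel(); return X[:3]/X[3]
def ray(c,uv,z):
    p=P(c); A=np.c_[p[:,:2],-np.r_[uv,1]]; return np.linalg.solve(A,-(p[:,2]*z+p[:,3]))[:2]
E
python3 - <<'E'
from h import *
C=grab()
for n,L in(("top",[(213,187),(297,184),(408,198)]),("side",[(216,264),(274,187),(333,150)])):
    for uv in L:
        print(n,uv); [print("   ",*x) for x in dark(C[n],uv,9)]
t=C["top"]["color"][160:230,170:430,::-1]; s=C["side"]["color"][140:330,180:370,::-1]
cv2.imwrite("pics/c.png",np.vstack([cv2.resize(t,(780,210),interpolation=cv2.INTER_CUBIC),cv2.copyMakeBorder(cv2.resize(s,(380,380),interpolation=cv2.INTER_CUBIC),0,0,0,400,0)]))
E
```

```text
top (213, 187)
    28 [211.60714286 185.17857143] [209 183   6   6]
top (297, 184)
    27 [298.40740741 183.25925926] [296 181   6   6]
top (408, 198)
    28 [409.60714286 196.64285714] [407 194   6   6]
side (216, 264)
    79 [216.24050633 264.12658228] [212 259   9  11]
side (274, 187)
    46 [274.         187.17391304] [271 184   7   8]
side (333, 150)
    26 [332.57692308 150.57692308] [330 148   6   6]
```

View pics/c.png

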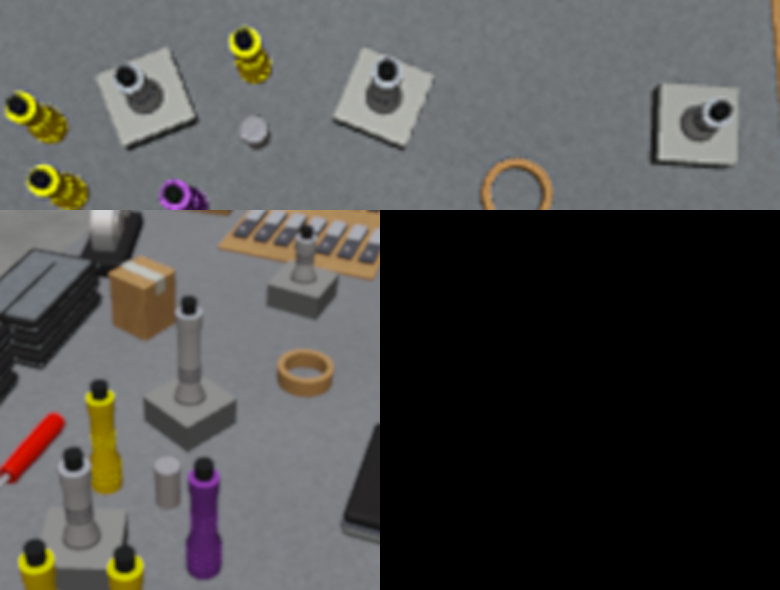

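The crop shows grey torches in three grey blocks, with no yellow or purple one in a socket. The right-hand one (top px 409,197) looks shortest and the centre one (298,183) longest. Triangulating will confirm it.

Run:
```python
from h import *
C=grab(); np.set_printoptions(precision=4,suppress=True)
T=[(211.6,185.2),(298.4,183.3),(409.6,196.6)];S=[(216.2,264.1),(274,187.2),(332.6,150.6)]
for t,s,h in zip(T,S,(.138,.163,.113)):
    print(tri(C["top"],t,C["side"],s),"plane:",ray(C["top"],t,h-.003),ray(C["side"],s,h-.0075), np.linalg.norm(ray(C["top"],t,h-.003)))
# others
for n,uv,z in(("case",(291,278),.033),("cup",(374,270),.06),("carton",(353,140),.08),("cell",(255,203),.05),("yel",(253,174),.138),("tape",(342,225),.024)): print(n,ray(C["top"],uv,z))
```

```text
[0.6148 0.2299 0.1326] plane: [0.6144 0.2295] [0.616  0.2279] 0.6558591899971504
[0.6083 0.0016 0.158 ] plane: [0.6079 0.0017] [ 0.6099 -0.002 ] 0.6079215855847816
[ 0.5744 -0.2971  0.1079] plane: [ 0.5739 -0.2964] [ 0.5757 -0.3015] 0.6459559447936659
case [0.366  0.0267]
cup [ 0.3822 -0.2   ]
carton [ 0.7452 -0.1587]
cell [0.5777 0.1227]
yel [0.6409 0.1198]
tape [ 0.5112 -0.1238]
```

The heights match: left (138 mm) is mid, centre (163 mm) is long and right (113 mm) is short. I'll close the gripper and travel high to the short torch.

```bash
python3 -m pendant '[[[0.5,-1,0],0],[[1.2,-2.2,0],0],[[1.8,-3.4,0],0],[[1.8,-3.4,0],0],[[1.8,-3.4,0],0],[[1.8,-3.4,0],0],[[1.8,-3.4,0],0],[[1.8,-3.4,0],0],[[1.8,-3.4,0],0],[[1.8,-3.4,0],0],[[1.8,-3.4,0],0],[[1.8,-3.4,0],0],[[1.8,-3.4,0],0],[[1.8,-3.4,0],0],[[1.8,-3.4,0],0],[[1.8,-3.4,0],0],[[1.8,-3.4,0],0],[[1.8,-3.4,0],0],[[1.8,-3.4,0],0],[[1.8,-3.4,0],0]]' 0 10
```

```text
time_s: 1.97
ee_pos: [0.4747, -0.1129, 0.2055]
eef_rot: [-3.142, 0.0, 2.895]
force: [-0.3, 0.8, 0.5]
grip_width: 0.0007
grip_force: 0.0
```

```bash
python3 -m pendant '[[[1.6,-3,0],0],[[1.6,-3,0],0],[[1.6,-3,0],0],[[1.6,-3,0],0],[[1.6,-3,0],0],[[1.1,-2,0],0],[[0.8,-1.6,0],0],[[0,0,-2],0],[[0,0,-2],0],[[0,0,-2],0],[[0,0,-0.5],0],[[0,0,0],0],[[0,0,0],0]]'
python3 - <<'E'
from h import *
C=grab(); o=ctrl.get_obs(); print(o["ee_pos"],o["force"])
for n in C:
    u,v=proj(C[n],o["ee_pos"]).astype(int); print(n,u,v,proj(C[n],[.5745,-.2985,.113]))
    im=C[n]["color"][v-40:v+41,u-50:u+51,::-1]; cv2.imwrite(f"pics/n_{n}.png",cv2.resize(im,None,fx=4,fy=4,interpolation=cv2.INTER_CUBIC))
a,b=[cv2.imread(f"pics/n_{n}.png") for n in("top","side")]; cv2.imwrite("pics/near1.png",np.hstack([a[:,2:400],b[:,2:400]]))
E
```

```text
time_s: 3.05
ee_pos: [0.5738, -0.2968, 0.1415]
eef_rot: [-3.141, 0.001, 2.896]
force: [0.5, -0.3, 0.8]
grip_width: 0.0003
grip_force: 0.0
[ 0.57420189 -0.29687795  0.14214273] [-0.03558849  0.29256226  1.08739636]
top 413 194 [410.70979098 196.1757813 ]
side 333 138 [332.87965196 148.59497695]
```

View pics/near1.png

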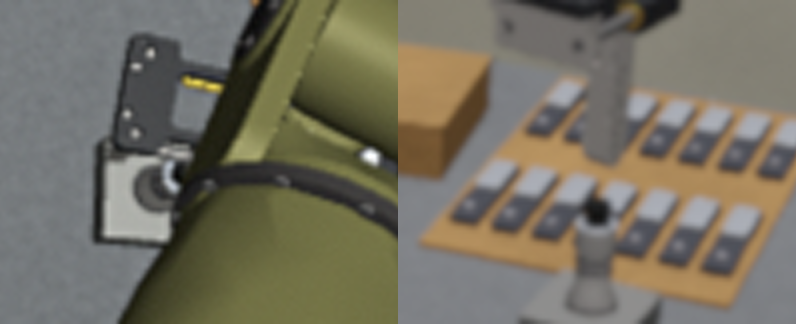

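The side view shows the closed fingertip (px 334,138) right above the short torch's plunger (333,149), to within about 1 px or 3 mm. The top view is blocked by the arm. I'll descend to just above contact.

```bash
python3 -m pendant '[[[0,0,-1],0],[[0,0,-1],0],[[0,0,-0.4],0],[[0,0,0],0],[[0,0,0],0]]'; python3 -m pendant '[[[0,0,-0.1],0],[[0,0,-0.1],0],[[0,0,-0.1],0],[[0,0,-0.1],0],[[0,0,-0.1],0],[[0,0,0],0]]'
```

```text
time_s: 3.57
ee_pos: [0.5737, -0.2965, 0.116]
eef_rot: [3.141, -0.001, 2.896]
force: [-0.0, -0.1, -0.1]
grip_width: 0.0003
grip_force: 0.0
time_s: 4.07
ee_pos: [0.5739, -0.2966, 0.1117]
eef_rot: [-3.141, 0.0, 2.896]
force: [0.5, -0.0, 2.4]
grip_width: 0.0004
grip_force: 1.2
```

Contact is at about z = 0.112, as expected. I'll press on slowly.

```bash
python3 -m pendant '[[[0,0,-0.1],0],[[0,0,-0.1],0],[[0,0,-0.1],0],[[0,0,-0.1],0],[[0,0,-0.1],0],[[0,0,-0.1],0],[[0,0,-0.1],0],[[0,0,-0.1],0],[[0,0,-0.1],0],[[0,0,0],0],[[0,0,0],0]]'
```

```text
time_s: 4.98
ee_pos: [0.5739, -0.2965, 0.1024]
eef_rot: [-3.142, 0.0, 2.896]
force: [-0.1, -0.2, 3.2]
grip_width: 0.0003
grip_force: 2.0
```

```bash
python3 -m pendant '[[[0,0,0.3],0],[[0,0,1],0],[[0,0,2],0],[[0,0,3],0],[[0,0,3],0],[[0,0,1],0],[[0,1,0],0],[[0,2.5,0],0],[[0.3,3.5,0],0],[[0.3,3.5,0],0],[[0.3,3.5,0],0],[[0.3,3.5,0],0],[[0.3,3.5,0],0]]'
python3 - <<'E'
from h import *
C=grab(); c=C["side"]; print(dark(c,(333,150),9), proj(c,[.5745,-.2985,.113]))
cv2.imwrite("pics/after1.png",np.hstack([cv2.resize(C[n]["color"][v-40:v+41,u-40:u+41,::-1],(400,400),interpolation=cv2.INTER_CUBIC) for n,u,v in(("top",405,200),("side",333,165))]))
E
```

```text
time_s: 6.07
ee_pos: [0.5879, -0.0841, 0.2038]
eef_rot: [-3.142, -0.002, 2.896]
force: [1.5, 0.1, 0.7]
grip_width: 0.0005
grip_force: 0.0
[] [332.87965196 148.59497695]
```

View pics/after1.png

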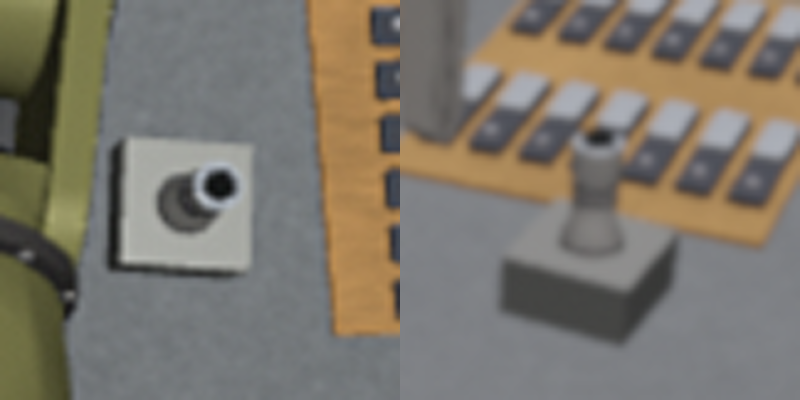

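The short torch's plunger is now low in its cap (side px 333,152) and the torch is upright. On to the mid torch.

```bash
python3 -m pendant '[[[0.3,3.5,0],0],[[0.3,3.5,0],0],[[0.3,3.5,0],0],[[0.3,3.5,0],0],[[0.3,3.5,0],0],[[0.3,3.5,0],0],[[0.3,3.5,0],0],[[0.3,3.5,0],0],[[0.2,2.5,0],0],[[0,1.1,0],0],[[0,0,0],0],[[0,0,-1.5],0],[[0,0,-1.5],0],[[0,0,-1.2],0],[[0,0,0],0],[[0,0,0],0]]'
python3 - <<'E'
from h import *
C=grab(); o=ctrl.get_obs(); print(o["ee_pos"],o["force"])
print([proj(C[n],o["ee_pos"]) for n in C])
cv2.imwrite("pics/near2.png",np.hstack([cv2.resize(C[n]["color"][v-40:v+41,u-40:u+41,::-1],(400,400),interpolation=cv2.INTER_CUBIC) for n,u,v in(("top",213,188),("side",216,264))]))
E
```

```text
time_s: 7.5
ee_pos: [0.6147, 0.2284, 0.163]
eef_rot: [-3.141, -0.001, 2.895]
force: [0.1, 1.0, -0.2]
grip_width: 0.0002
grip_force: 0.0
[0.6152281  0.22897276 0.16436741] [-0.1464188  -0.71264957  0.04847063]
[array([209.61437324, 182.54794473]), array([214.60029251, 249.35523307])]
```

View pics/near2.png

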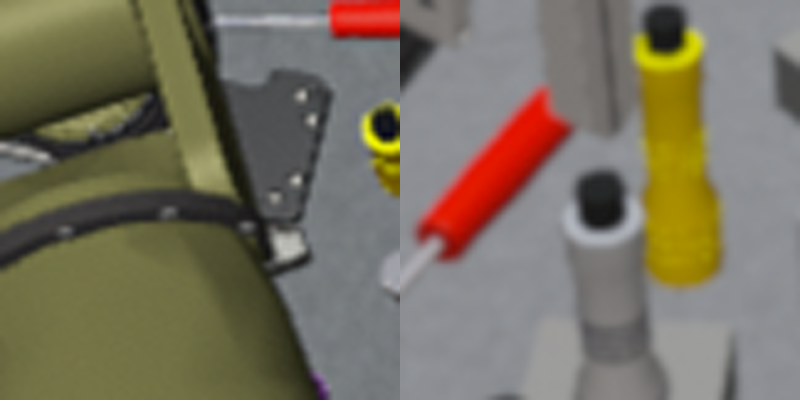

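The side view shows the tip (about px 214,249) just above the mid plunger (216,262), and the yellow look-alike is well clear. I'll press the same way.

```bash
python3 -m pendant '[[[0,0,-1],0],[[0,0,-1],0],[[0,0,-0.3],0],[[0,0,0],0],[[0,0,0],0]]'; python3 -m pendant '[[[0,0,-0.1],0],[[0,0,-0.1],0],[[0,0,-0.1],0],[[0,0,-0.1],0],[[0,0,-0.1],0],[[0,0,0],0]]'
```

```text
time_s: 8.02
ee_pos: [0.6148, 0.2295, 0.1402]
eef_rot: [-3.141, -0.0, 2.896]
force: [0.8, 0.4, 0.5]
grip_width: 0.0001
grip_force: 0.0
time_s: 8.52
ee_pos: [0.6149, 0.2295, 0.1356]
eef_rot: [3.141, 0.0, 2.896]
force: [-0.2, 0.1, 2.5]
grip_width: 0.0005
grip_force: 1.5
```

Now at 0.1356. About 8 mm more brings it to 0.128.

```bash
python3 -m pendant '[[[0,0,-0.1],0],[[0,0,-0.1],0],[[0,0,-0.1],0],[[0,0,-0.1],0],[[0,0,-0.1],0],[[0,0,-0.1],0],[[0,0,-0.1],0],[[0,0,-0.1],0],[[0,0,0],0],[[0,0,0],0]]'; python3 -m pendant '[[[0,0,0.3],0],[[0,0,1],0],[[0,0,2],0],[[0,0,3],0],[[0,0,1.5],0],[[0,-1,0],0],[[0,-2.5,0],0],[[-0.1,-3.5,0],0],[[-0.2,-3.5,0],0],[[-0.2,-3.5,0],0],[[-0.2,-3.5,0],0]]'
python3 - <<'E'
from h import *
C=grab(); o=ctrl.get_obs(); print(o["ee_pos"],o["force"])
cv2.imwrite("pics/after2.png",np.hstack([cv2.resize(C[n]["color"][v-40:v+41,u-40:u+41,::-1],(400,400),interpolation=cv2.INTER_CUBIC) for n,u,v in(("top",213,188),("side",216,274))]))
E
```

```text
time_s: 9.35
ee_pos: [0.6149, 0.2295, 0.1274]
eef_rot: [3.142, 0.0, 2.896]
force: [-0.4, -0.2, 3.9]
grip_width: 0.0008
grip_force: 2.1
time_s: 10.27
ee_pos: [0.607, 0.0524, 0.2046]
eef_rot: [-3.141, -0.001, 2.896]
force: [0.1, -0.0, 0.2]
grip_width: 0.0004
grip_force: 0.0
[0.60720001 0.04963664 0.2048025 ] [0.64531203 0.62715937 0.44361526]
```

View pics/after2.png

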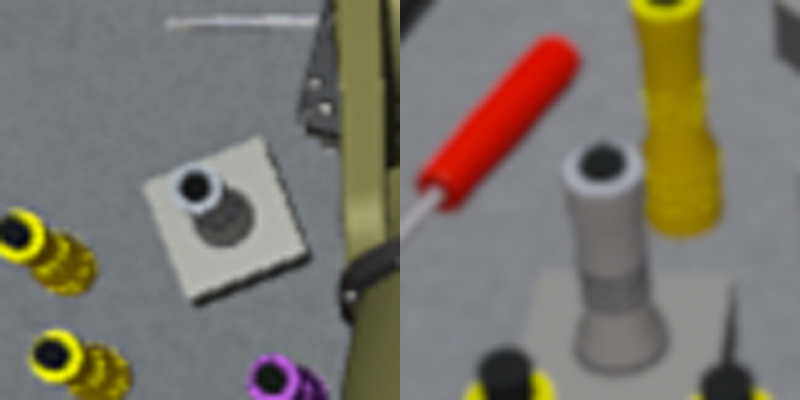

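The mid torch's plunger is down in its cap (side px ~217,267) and the torch is upright. Now the long one.

```bash
python3 -m pendant '[[[0,-2,0],0],[[0,-2,0],0],[[0.1,-0.9,0],0],[[0,0,0],0],[[0,0,-0.7],0],[[0,0,-0.7],0],[[0,0,-0.6],0],[[0,0,0],0],[[0,0,0],0]]'
python3 - <<'E'
from h import *
C=grab(); o=ctrl.get_obs(); print(o["ee_pos"],o["force"])
cv2.imwrite("pics/near3.png",cv2.resize(C["side"]["color"][140:221,234:315,::-1],(400,400),interpolation=cv2.INTER_CUBIC)); print(proj(C["side"],o["ee_pos"]),dark(C["side"],(274,187),9))
E
```

```text
time_s: 11.12
ee_pos: [0.6086, 0.0061, 0.1848]
eef_rot: [-3.141, -0.001, 2.897]
force: [-0.3, -0.8, 0.2]
grip_width: 0.0005
grip_force: 0.0
[0.60892423 0.00580102 0.18559522] [-0.23266031  0.80988648 -0.4392517 ]
[272.72268627 176.51664956] [(np.int32(46), array([274.        , 187.17391304]), array([271, 184,   7,   8]))]
```

View pics/near3.png

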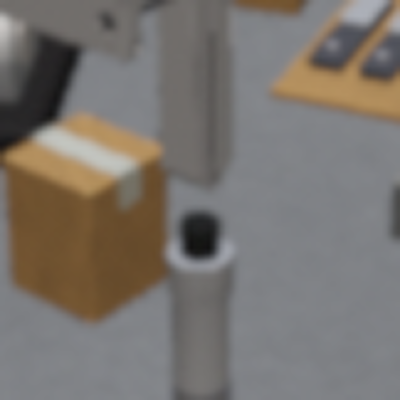

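The tip (px 274,177) is above the long plunger (274,187), and y needs -5 mm. I'll correct that, then descend.

```bash
python3 -m pendant '[[[0,-0.5,0],0],[[0,0,-0.9],0],[[0,0,-0.9],0],[[0,0,-0.2],0],[[0,0,0],0],[[0,0,0],0]]'; python3 -m pendant '[[[0,0,-0.1],0],[[0,0,-0.1],0],[[0,0,-0.1],0],[[0,0,-0.1],0],[[0,0,-0.1],0],[[0,0,0],0]]'
```

```text
time_s: 11.72
ee_pos: [0.6088, 0.0005, 0.1652]
eef_rot: [-3.142, -0.0, 2.896]
force: [0.6, 0.5, 0.3]
grip_width: 0.0003
grip_force: 0.0
time_s: 12.22
ee_pos: [0.6089, 0.0005, 0.1606]
eef_rot: [3.142, 0.0, 2.896]
force: [-0.1, 0.5, 2.3]
grip_width: 0.0011
grip_force: 1.5
```

```bash
python3 -m pendant '[[[0,0,-0.1],0],[[0,0,-0.1],0],[[0,0,-0.1],0],[[0,0,-0.1],0],[[0,0,-0.1],0],[[0,0,-0.1],0],[[0,0,-0.1],0],[[0,0,-0.1],0],[[0,0,0],0],[[0,0,0],0]]'; python3 -m pendant '[[[0,0,0.3],0],[[0,0,1],0],[[0,0,2],0],[[0,0,2],0],[[0,0,1],0],[[-1,0,0],0],[[-2,0,0],0],[[-3,0,0],0],[[-3,0,0],0],[[-3,0,0],0],[[-2,0,0],0],[[0,0,0],0],[[0,0,0],0]]'
python3 - <<'E'
from h import *
C=grab(); o=ctrl.get_obs(); print(o["ee_pos"],o["force"])
cv2.imwrite("pics/after3.png",np.hstack([C["side"]["color"][130:330,180:380,::-1].repeat(2,0).repeat(2,1),cv2.resize(C["top"]["color"][150:240,170:260,::-1],(400,400))]))
E
```

```text
time_s: 13.05
ee_pos: [0.6089, 0.0005, 0.1524]
eef_rot: [-3.142, 0.0, 2.896]
force: [0.4, -0.1, 5.4]
grip_width: 0.0001
grip_force: 2.0
time_s: 14.13
ee_pos: [0.4686, 0.0004, 0.2161]
eef_rot: [3.141, 0.001, 2.896]
force: [0.8, 1.1, 0.3]
grip_width: 0.0003
grip_force: 0.0
[4.69453882e-01 4.23233579e-04 2.15608711e-01] [ 0.18849761  0.40131208 -0.73854287]
```

View pics/after3.png

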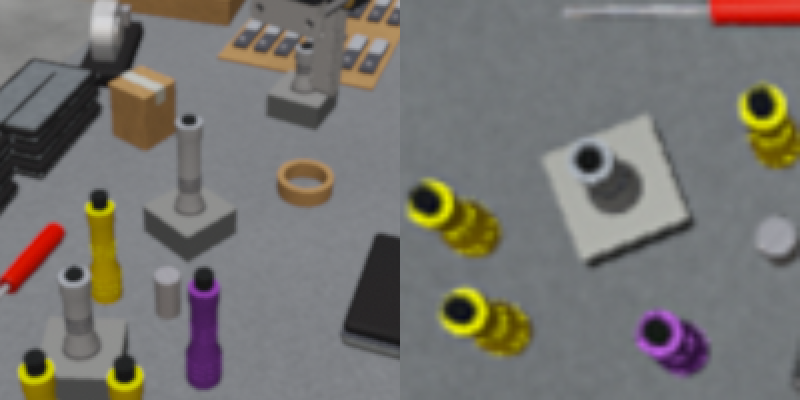

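All three plungers are down (side px ~(217,267), (274,190) and (333,152)). The torches are upright, everything else is where it was, and the arm is clear. Handing in.

```bash
python3 -c "
from station import ctrl
print(ctrl.hand_in())"
```

```text
the job is handed in; nothing more can be done
None
```

I pressed all three tail switches on in order (short, mid, long), about 10 mm each with light force, and handed the job in at about 14 s; the last pictures show the torches upright and the bystanders in view unmoved, but the hand-in returned no verdict.

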